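# Book a carton into the tool store with the barcode scanner

### The arm

A 6-joint arm with a two-finger parallel gripper is mounted at the origin on the work surface. World frame = base frame: x ahead of the robot, y to its left, z up, the work surface at z = 0. Lengths are in mm, angles in rad, forces in N, time in s.
With the tool pointing down it reaches from about 350 to 725 mm from the base axis. Payload 4.3 kg.
Tool frame: the origin (TCP) lies on the front face of the gripper's body, between the roots of the fingers; the fingertips stand nose_length ahead of it and the grasp point (between the pads) lies 54 mm ahead of it (nose_length is the distance from the TCP to the fingertips, in mm); z points along the fingers, y is the line along which they close (so a half turn about z gives the same grasp; the last joint's range is limited). The gripper opens to 85 mm and grips with 20 to 120 N. Pads are 22 mm wide; open, the fingers measure 114 mm over their backs; the gripper's body (76 mm by 85 mm) begins 54 mm behind the grasp point. The pads swing forward as they close: fully open they stand 13 mm farther back than shut.
Start: joints at [-1.392, 0.377, 0.081, 1.274, 0, 1.46], TCP at [163.77, -551.215, 303.929] pointing down, gripper open.
Joint ranges: [-2.72, 2.72], [-0.84, 1.66], [-1.02, 1.22], [-1.77, 2.12], [-1.37, 1.28], [-3.14, 3.14]. Speed limits (rad/s): [2.57, 2.57, 3.14, 3.14, 3.14, 3.14].

### API

Orientations are given as a rotation vector (axis times angle).
In Python, from station import * gives the robot as it stands.
- The arm moves only by the tool arm_command, never from a script. Its argument "targets" is a list of rows, each a list of 3 entries, a list of its own where there are three numbers: the opening, from 0 (shut) to 1 (fully open), then the shift along the tool's x, y, z in mm, then the turn, a rotation vector about the tool's x, y, z in rad. A call has 1 to 20 rows; each row is the pose to reach, as a shift and turn from the pose commanded when the call began, along the tool's axes at that moment; what a row does not reach only later rows make up. A row lasts 1/8 s, in which the tool goes at most 62.5 mm and 10.7 degrees, less where a joint would pass 70% of its speed; a pose out of reach is approached as far as the arm can. A call with a gripper value outside its range is refused whole. The fingers move at their own pace and stop on an object; the grip force is fixed at half the most. Time passes only in rows, so rows that repeat a pose let the fingers close. It gives the time, the measured TCP pose, the force, the opening and the grip force at its end, in the units of the state.
- get_state(): the state, without advancing time (a new reading comes with each control period).
- camera(name): name is "scene" or "top" or "wrist"; returns a dict with "image" (384x512x3 uint8, blue, green, red), "depth" (384x512 float32, mm along the optical axis (not along the pixel's ray), 0 where there is no reading), "fx", "fy", "cx", "cy" (pixels), "k1" (the pictures are not rectified: a ray, as slopes to the right and down, at radius r is drawn at 1 + k1 r^2 times it, then the intrinsics apply), "rvec" (rotation vector, rad) and "tvec" (3), from world to camera coordinates, as OpenCV has them; the wrist camera has in their place "mount" (4x4, takes a point from camera to tool coordinates, whose origin is the TCP and whose axes are the flange's). Camera axes: x right, y down, z forward; pixel columns grow to the right and rows downward; lengths in mm; the calibration is good to about 2 mm. A picture is of the moment at which its call begins: read the wrist's pose just before it.
- close_job(): hands the job in; it is judged then, once.
The state is a dict: "time_s": time; "qpos": joint angles; "dq": joint speeds; "effort": joint torques, N m; "tcp_pos": TCP position; "ee_rot": TCP orientation; "wrist_force": force on the tool from outside, world axes, zero at the start; "moment": the same for the moment, N m; "finger_gap": finger opening in mm; "grip_force": force on a finger pad.
Only numpy, scipy, OpenCV 4.12 (cv2) and the standard library are available. Lean on these libraries where they do the work, as an engineer would, in place of code of your own. Each camera call takes 0.05 s, during which the arm holds its last target. There are 200 camera calls.

### The job

Book in the low, long carton: press the terminal's round key, then pick up the scanner and hold it still for two seconds with its window about 10 cm from that carton's label, beam on the label's middle and scan line along the label's long side. Then lay the scanner back flat and wholly on its rest pad without dropping it, and only then press the wide bar key. Press one key at a time, never the square one, do not scan the tall carton, and leave the cartons and other things where they are.

Things in the scene. Friction and masses are not known exactly. Their poses are not given: they have to be found in the camera images.
- scanner: black hand scanner, 170 mm long, lying flat. Origin: middle of its underside; x along it to the head, z up. Straight handle 36 mm wide (y), 36 mm high, x = -85 to 25 mm; balances near x = -8 mm. Wider head (62 mm), x = 27 to 83 mm, 68 mm high, its underside 12 mm up; its window looks 45 degrees down and forwards when the scanner is level. About 0.24 kg
- scanner_window (a point): middle of the scanner's window, (69, 0, 26) mm in the scanner's frame. Beam along this point's x (45 degrees below the scanner's x), scan line along its y (the scanner's y). Reads by itself when still: label 60 to 150 mm off along the beam, its middle within 20 mm of the beam, beam within 60 degrees of square to it, scan line within 20 degrees of its long side, either way round
- carton_low: low, long cardboard carton, 130 (x) by 200 (y) by 60 mm high, 1.6 kg: the one to book in. Origin: middle of its underside
- carton_low_label (a point): middle of the white barcode label on top of the low carton, at its top's centre, 61 mm above the desk; the label is 64 (x) by 100 mm (y), long side along the carton's y, the black bars running along x
- carton_tall: tall, square cardboard carton, 130 by 130 by 120 mm high: not to be scanned. Origin: middle of its underside
- carton_tall_label (a point): middle of the like label on top of the tall carton, 121 mm above the desk
- rest_pad: rest pad of the scanner: flat plywood board with a brown cork top, fixed to the desk, 110 (x) by 230 (y) by 12 mm high. Origin: middle of its underside. The scanner lies along its y, either way round
- terminal: booking terminal: low grey box fixed to the desk, 140 (x) by 230 (y) by 45 mm high, dark display on its far side, three white spring keys in a row along y, each standing 13 to 14 mm out of the top. Origin: middle of its underside
- key_round_top (a point): middle of the top of the round key, 36 mm across, at (-20, 75, 59) mm in the terminal's frame (left, seen from the robot)
- key_square_top (a point): middle of the top of the square key, 26 by 26 mm, at (-20, 0, 59) mm in the terminal's frame: not to be pressed
- key_bar_top (a point): middle of the top of the wide bar key, 62 (x) by 26 mm (y), at (-20, -75, 59) mm in the terminal's frame (right, seen from the robot)
- key_round (a joint): travel of the round key: 0 up, 0.008 m fully down, about 4.5 N; springs back
- key_square (a joint): travel of the square key, likewise
- key_bar (a joint): travel of the bar key, likewise
- tape_roll: roll of brown packing tape lying flat, 100 mm across, 45 mm high, bystander. Origin: middle of its underside
- mug: white mug, 76 mm across, 90 mm high, bystander. Origin: middle of its underside
- tape_measure: yellow tape measure, 90 by 90 by 55 mm, bystander. Origin: middle of its underside
There are look-alikes about, which are no part of the job. Of the things that look like the scanner, the largest one is meant.

How it is judged (in metres and radians):
On the way, in this order (a step that is already met when the one before it is completed fails the run):
1. the round key is pressed down (at least 5 mm of its 8) (value of joint key_round above 0.005 m and value of joint key_bar below 0.002 m), for 0.05 s.
2. the held scanner reads the low carton's label, still for 1.3 s: label 50 to 160 mm ahead, within 22 mm of the beam, beam within 62 deg of square, scan line within 23 deg, under 20 mm/s (x of carton_low_label in the frame of scanner_window between 0.05 and 0.16 m and y of carton_low_label in the frame of scanner_window between -0.022 and 0.022 m and z of carton_low_label in the frame of scanner_window between -0.022 and 0.022 m and angle between the x axis of scanner_window and the z axis of carton_low, either way round below 1.08 rad and angle between the y axis of scanner_window and the y axis of carton_low, either way round below 0.4 rad and linear speed of scanner below 0.02 m/s and angular speed of scanner below 0.15 rad/s and contact force between the fingers and scanner above 0.5 N), for 1.3 s.
3. the scanner lies flat and still on its rest pad, along it and wholly on it, and is let go (x of scanner in the frame of rest_pad between -0.03 and 0.03 m and y of scanner in the frame of rest_pad between -0.035 and 0.035 m and z of scanner in the frame of rest_pad between 0.006 and 0.018 m and angle between scanner's own z axis and vertical below 0.08 rad and angle between the x axis of scanner and the y axis of rest_pad, either way round below 0.35 rad and contact force between the fingers and scanner below 0.1 N and linear speed of scanner below 0.02 m/s), for 0.2 s.
4. the bar key is pressed down (at least 5 mm of its 8) (value of joint key_bar above 0.005 m and value of joint key_round below 0.002 m), for 0.05 s.
At the end, for the whole second after the job is handed in: Scanner lies flat (0.08 rad), at rest and let go on its pad, within 30 mm across and 35 mm along of the pad's middle and 0.35 rad of its length; all keys up (under 2 mm down); cartons, tape roll, mug and tape measure within 25 mm of their starts (all of step 3 and value of joint each of key_round, key_square, key_bar below 0.002 m and distance of each of tape_roll, mug, tape_measure, carton_low, carton_tall from where it was at the start of the episode below 0.025 m); the robot touches nothing.
It fails at once if the square key is pressed (over 3 mm), or the round and the bar key are down at once (over 3 mm each) (value of joint key_square above 0.003 m or value of joint each of key_round, key_bar above 0.003 m).
It fails at once if the bar key is pressed while the scanner is off its pad (raised over 30 mm) (value of joint key_bar above 0.003 m and z of scanner in the frame of rest_pad above 0.03 m).
It fails at once if the tall carton's label is read: the scanner is aimed at it in range and nearly still (x of carton_tall_label in the frame of scanner_window between 0.05 and 0.16 m and y of carton_tall_label in the frame of scanner_window between -0.022 and 0.022 m and z of carton_tall_label in the frame of scanner_window between -0.022 and 0.022 m and angle between the x axis of scanner_window and the z axis of carton_tall, either way round below 1.08 rad and angle between the y axis of scanner_window and the y axis of carton_tall, either way round below 0.4 rad and linear speed of scanner below 0.02 m/s and angular speed of scanner below 0.15 rad/s).
It fails at once if the scanner is dropped: free of the fingers more than 30 mm above the desk (height (world z) of scanner above 0.03 m and contact force between the fingers and scanner below 0.05 N).
It fails at once if a carton or another thing on the desk is moved more than 25 mm (distance of any of tape_roll, mug, tape_measure, carton_low, carton_tall from where it was at the start of the episode above 0.025 m).
It also fails if it takes over 69 s, if anything falls off the work surface, if the arm or the gripper's body presses on something with over 40 N, if the wrist force passes 120 N, or if a joint passes its speed limit or range.

## Working session

There is one attempt and no reset: what is moved stays moved. The work goes in short steps, Python scripts to look and compute and a tool call to move; the robot and the scene stay as the last step left them, time stands still between calls to the robot, and variables do not carry over. Pictures are saved under pics/ and viewed, at most 10 in all, crops included, and the job is handed in when it is done.

Besides the shell and the picture viewer there is one more tool, called after ">>>" as name(argument=value, ...) on one line, values as JSON. arm_command: Moves the arm, as the interface text tells. Its arguments: {"type":"object","properties":{"targets":{"type":"array"}},"required":["targets"]}

```bash
ls; mkdir -p pics; cat > h.py <<'E'
from station import *
import numpy as np, cv2, pickle
from scipy.spatial.transform import Rotation as R
def cloud(c):
    """world/camera points per pixel from depth"""
    h,w=c["depth"].shape; v,u=np.mgrid[:h,:w].astype(float)
    x=(u-c["cx"])/c["fx"]; y=(v-c["cy"])/c["fy"]; a,b=x.copy(),y.copy()
    for _ in range(8):
        s=1+c["k1"]*(a*a+b*b); a,b=x/s,y/s
    return np.dstack([a,b,np.ones_like(a)])
def toworld(c,st=None):
    if "mount" in c:
        M=np.array(c["mount"]); T=np.eye(4); T[:3,:3]=R.from_rotvec(st["ee_rot"]).as_matrix(); T[:3,3]=st["tcp_pos"]
        T=T@M; return T[:3,:3],T[:3,3]
    Rm=R.from_rotvec(np.ravel(c["rvec"])).as_matrix(); return Rm.T,-Rm.T@np.ravel(c["tvec"])
def points(c,st=None):
    A,o=toworld(c,st); return (cloud(c)*c["depth"][...,None])@A.T+o
def onplane(c,uv,z,st=None):
    A,o=toworld(c,st); d=cloud(c)[int(round(uv[1])),int(round(uv[0]))]@A.T
    return o+d*(z-o[2])/d[2]
E
python3 - <<'E'
from h import *
print(get_state())
for n in("top","scene"):
    c=camera(n); pickle.dump(c,open(n+".pkl","wb")); cv2.imwrite(f"pics/{n}0.png",cv2.resize(c["image"],(784,588)))
    A,o=toworld(c);print(n,o,A[:,2],c["k1"],c["fx"])
E
```

```text
pics
{'time_s': 0.0, 'qpos': array([-1.39229475e+00,  3.78046583e-01,  7.96205647e-02,  1.27441316e+00,
        1.42416603e-05,  1.46050064e+00]), 'dq': array([-5.23438886e-04, -5.75587213e-04,  5.88411627e-04, -1.55811372e-03,
       -4.22290264e-05, -8.79094759e-04]), 'effort': array([-7.99401259e-04, -4.63599837e+01,  2.69877917e+01,  2.08333042e-02,
       -1.18234616e-04, -9.63235721e-06]), 'tcp_pos': array([ 163.67883845, -550.67243526,  302.9680815 ]), 'ee_rot': array([-3.10687601e+00, -4.51772962e-01,  8.69977113e-05]), 'wrist_force': array([0.85460476, 0.2597457 , 0.12924611]), 'moment': array([ 0.00831331, -0.03399214,  0.02418482]), 'grip_force': 0.0, 'finger_gap': 85.61908812774162}
top [ 272.94656531   27.35289873 1735.86570094] [ 9.49240108e-02 -4.92732994e-04 -9.95484399e-01] 0.021086927649532315 443.9143448998037
scene [1267.13038784 -368.22896329 1421.21947467] [-0.5148009   0.23755166 -0.823741  ] -0.10854888944803129 473.6407863124469
```

View pics/top0.png

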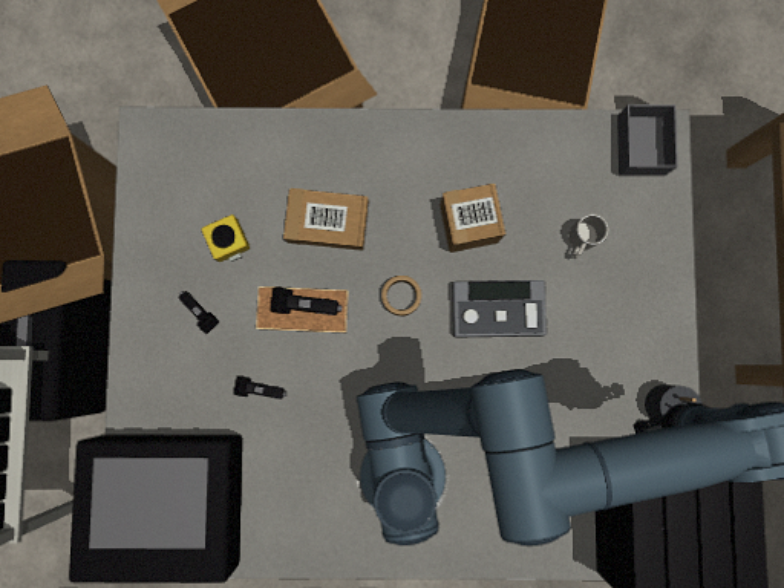

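View pics/scene0.png

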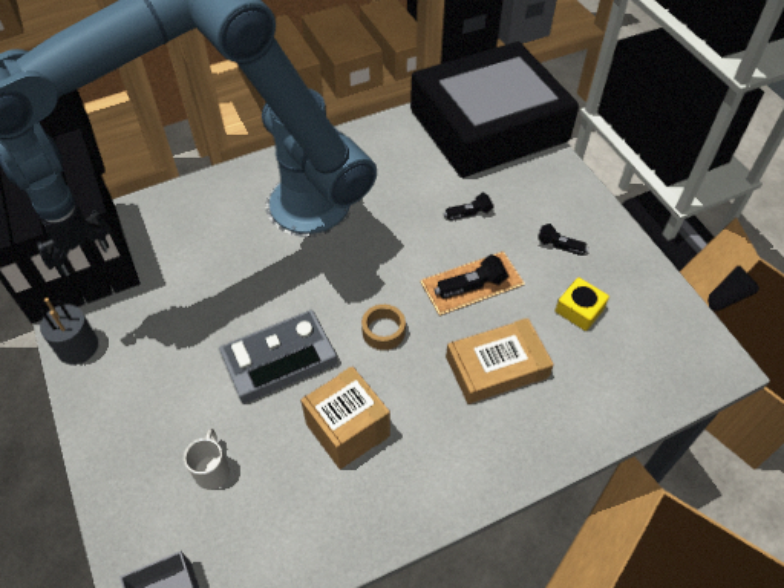

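The top view (784 px wide) shows the low carton's label at (326,218) and the tall carton's at (474,214). The scanner lies on its pad at (303,305) with its head to the left (+y). The keys are at (471,316), (501,316) and (531,316), and the tape roll is at (401,295). The two smaller scanners at (198,311) and (260,387) are look-alikes.

```bash
python3 - <<'E'
from h import *
import station
print([n for n in dir(station) if not n.startswith('_')], getattr(station,'nose_length',None))
for n in("top","scene"):
    c=pickle.load(open(n+".pkl","rb")); P=points(c); im=c["image"]; hsv=cv2.cvtColor(im,cv2.COLOR_BGR2HSV)
    z=P[...,2]; X,Y=P[...,0],P[...,1]
    print(n,"desk z",np.median(z[(z>-15)&(z<15)]))
    reg=(X>250)&(X<800)&(Y>-500)&(Y<500)&(z<200)
    def rep(name,m,lo,zp):
        m=(m&reg).astype(np.uint8)
        k,L,S,C=cv2.connectedComponentsWithStats(m)
        A,o=toworld(c); D=cloud(c)@A.T; Q=o+D*((zp-o[2])/D[...,2])[...,None]
        for i in range(1,k):
            if S[i,4]<lo: continue
            cnt=Q[L==i][:,:2].astype(np.float32); r=cv2.minAreaRect(cnt)
            print(name,zp,"px",C[i].round(),S[i,4],"rect",np.round(r[0],1),np.round(r[1],1),round(r[2],1),"mean",cnt.mean(0).round(1),"depthz",np.median(z[L==i]).round())
    H,Sa,V=hsv[...,0],hsv[...,1],hsv[...,2]
    white=(V>165)&(Sa<50)
    lab=cv2.morphologyEx(white.astype(np.uint8),cv2.MORPH_CLOSE,np.ones((7,7)))>0
    rep("label61",lab&(z<90),150,61); rep("label121",lab&(z>95),150,121)
    rep("key",white&(z<90),15,59)
    rep("black",(V<45)&(Sa<120)&(z>25),60,48)
    rep("brown12",(H<22)&(Sa>90)&(z>-5)&(z<30),60,12)
    rep("brown60",(H<22)&(Sa>70)&(z>45),60,60)
    rep("high",(z>35)&(z<58)&(X>300),60,45)
E
```

```text
['Unreachable', 'camera', 'close_job', 'get_state', 'nose_length'] 72.6
top desk z -1.9807503653903495
label61 61 px [212. 141.] 420 rect [644.1 194.8] [100.5  63.1] 84.7 mean [644.2 194.6] depthz 59.0
label121 121 px [309. 139.] 451 rect [ 641.3 -169.9] [ 62.7 100.3] 10.8 mean [ 641.4 -169.4] depthz 119.0
key 59 px [212. 141.] 161 rect [644.6 195. ] [100.6  63.2] 84.7 mean [645.3 196.9] depthz 59.0
key 59 px [381. 151.] 61 rect [ 608.5 -450.9] [22.9 42.7] 88.9 mean [ 610.7 -451.1] depthz 4.0
key 59 px [347. 205.] 93 rect [ 400.4 -316.9] [57.8 21.6] 3.0 mean [ 401.1 -316.9] depthz 57.0
key 59 px [307. 206.] 61 rect [ 397.7 -166.9] [30.3 30.4] 89.7 mean [ 397.4 -167.3] depthz 56.0
key 59 px [327. 205.] 33 rect [ 398.1 -240.9] [22.8 19. ] 0.3 mean [ 400.1 -241.7] depthz 58.0
black 48 px [145. 154.] 144 rect [594.3 451.5] [50.6 53. ] 16.7 mean [594.8 452.8] depthz 55.0
black 48 px [325. 189.] 433 rect [ 462.2 -239.3] [ 42.3 149.6] 0.3 mean [ 463.1 -238.3] depthz 44.0
black 48 px [196. 198.] 390 rect [432.9 245.9] [164.7  61.6] 88.7 mean [427.8 255. ] depthz 54.0
black 48 px [135. 210.] 
[... 3195 characters left out ...]
0.4 232.8] depthz 47.0
high 45 px [380. 196.] 532 rect [595.5 448.7] [ 93.5 104.3] 24.4 mean [595.6 448. ] depthz 52.0
high 45 px [250. 211.] 289 rect [453.    1.6] [97.3 99.1] 64.6 mean [453.4   1.9] depthz 43.0
high 45 px [181. 230.] 2270 rect [ 423.6 -241.9] [145.7 226.8] 1.0 mean [ 423.9 -242.9] depthz 44.0
high 45 px [323. 235.] 964 rect [642.3 195.9] [208.8 139.3] 83.6 mean [647.1 181.9] depthz 55.0
high 45 px [229. 288.] 154 rect [ 677.1 -195.3] [182.1  97.4] 57.0 mean [ 687.  -180.8] depthz 47.0
high 45 px [132. 296.] 72 rect [ 584.3 -466.5] [31.2 63.8] 4.8 mean [ 581.2 -467.4] depthz 46.0
high 45 px [139. 310.] 77 rect [ 633.3 -460.2] [32.3 72.8] 8.2 mean [ 637.2 -461. ] depthz 47.0
```

```bash
cat >> h.py <<'E'
def down(yaw):  # tool pointing down, tool x at yaw (deg) in world
    return R.from_euler('z',yaw,degrees=True)*R.from_rotvec([np.pi,0,0])
def goto(pos,rot=None,st=None):
    st=st or get_state(); R0=R.from_rotvec(st["ee_rot"]); rot=rot or R0
    t=R0.inv().apply(np.array(pos)-st["tcp_pos"]); w=(R0.inv()*rot).as_rotvec()
    x=R0.as_matrix()[:,0]
    print("shift",t.round(1),"turn",w.round(3),"rows",np.linalg.norm(t)/62.5,np.degrees(np.linalg.norm(w))/10.7,"yaw now",np.degrees(np.arctan2(x[1],x[0])).round(1),"tcp",np.round(st["tcp_pos"],1),"t",st["time_s"])
E
python3 - <<'E'
from h import *
goto([397,-167.5,59+72.6+25],down(0))
c=pickle.load(open("top.pkl","rb"));P=points(c);V=c["image"].max(2)
X,Y,Z=[P[...,i] for i in range(3)]
m=(X>350)&(X<490)&(Y>130)&(Y<380)&(Z>38)&(Z<54)&(V<75); h=(X>350)&(X<490)&(Y>130)&(Y<380)&(Z>68)&(Z<95)
for q in(m,h):
    p=P[q];print(len(p),np.median(p,0).round(1),cv2.minAreaRect(p[:,:2].astype(np.float32)))
E
```

```text
shift [ 332.8 -300.7  147.1] turn [-0.002  0.     0.289] rows 7.551639674325415 1.5464182835181342 yaw now 16.5 tcp [ 163.7 -550.7  303. ] t 0.1
224 [422.7 213.2  46.2] ((429.1376953125, 245.06991577148438), (162.86012268066406, 59.503334045410156), 86.05271911621094)
87 [431.9 303.7  72.3] ((434.1054992675781, 306.15704345703125), (33.672000885009766, 58.38664627075195), 77.04824829101562)
```

>>> arm_command(targets=[[0,[120,-108,0],[0,0,0.15]],[0,[240,-217,40],[0,0,0.289]],[0,[333,-301,100],[0,0,0.289]],[0,[333,-301,147],[0,0,0.289]],[0,[333,-301,147],[0,0,0.289]],[0,[333,-301,147],[0,0,0.289]],[0,[333,-301,147],[0,0,0.289]],[0,[333,-301,147],[0,0,0.289]],[0,[333,-301,147],[0,0,0.289]],[0,[333,-301,147],[0,0,0.289]],[0,[333,-301,147],[0,0,0.289]],[0,[333,-301,147],[0,0,0.289]]])

```text
time_s: 1.6
tcp_pos: [397.2, -168.9, 157.4]
ee_rot: [3.141, -0.003, 0.001]
wrist_force: [0.8, 0.2, 0.6]
finger_gap: -0.0
grip_force: 0.0
```

>>> arm_command(targets=[[0,[0,1,10],[0,0,0]],[0,[0,1,20],[0,0,0]],[0,[0,1,26],[0,0,0]],[0,[0,1,29],[0,0,0]],[0,[0,1,32],[0,0,0]],[0,[0,1,33],[0,0,0]],[0,[0,1,33],[0,0,0]],[0,[0,1,33],[0,0,0]]])

```text
time_s: 2.6
tcp_pos: [397.1, -168.7, 124.0]
ee_rot: [-3.142, 0.0, 0.0]
wrist_force: [-3.8, 1.0, 4.4]
finger_gap: -0.2
grip_force: 2.1
```

>>> arm_command(targets=[[0,[0,0,0.5],[0,0,0]],[0,[0,0,1],[0,0,0]],[0,[0,0,1],[0,0,0]]])

```text
time_s: 2.98
tcp_pos: [397.2, -168.8, 123.5]
ee_rot: [3.142, -0.0, 0.0]
wrist_force: [-5.6, 2.2, 11.6]
finger_gap: 0.3
grip_force: 5.6
```

```bash
python3 - <<'E'
from h import *
st=get_state();goto([395,235,280],down(84)); goto([395,235,280],down(-96)); print(st["qpos"])
E
```

```text
shift [  -2.3 -403.7 -156.5] turn [ 0.    -0.    -1.466] rows 6.928552571032245 7.851152273543437 yaw now -0.0 tcp [ 397.2 -168.8  123.5] t 2.975
shift [  -2.3 -403.7 -156.5] turn [-0.    -0.     1.675] rows 6.928552571032245 8.971277676279634 yaw now -0.0 tcp [ 397.2 -168.8  123.5] t 2.975
[-5.48937576e-01  2.45655732e-01 -6.13221354e-01  7.11792625e-01
 -6.74564542e-06  2.59278299e+00]
```

>>> arm_command(targets=[[0,[0,0,-15],[0,0,0]],[0,[0,0,-60],[0,0,0]],[0.5,[0,0,-110],[0,0,-0.18]],[1,[0,-40,-156],[0,0,-0.36]],[1,[0,-80,-156],[0,0,-0.54]],[1,[0,-120,-156],[0,0,-0.72]],[1,[0,-160,-156],[0,0,-0.9]],[1,[0,-200,-156],[0,0,-1.08]],[1,[0,-240,-156],[0,0,-1.26]],[1,[0,-280,-156],[0,0,-1.44]],[1,[0,-320,-156],[0,0,-1.62]],[1,[0,-350,-156],[0,0,-1.8]],[1,[0,-380,-156],[0,0,-1.98]],[1,[0,-400,-156],[0,0,-2.16]],[1,[0,-404,-156],[0,0,-2.34]],[1,[0,-404,-156],[0,0,-2.52]],[1,[0,-404,-156],[0,0,-2.7]],[1,[0,-404,-156],[0,0,-2.88]]])

```text
time_s: 5.22
tcp_pos: [398.1, 235.9, 278.9]
ee_rot: [0.4, 3.115, 0.003]
wrist_force: [1.2, 0.0, 0.0]
finger_gap: 85.8
grip_force: 0.0
```

```bash
python3 - <<'E'
from h import *
print(get_state()["qpos"]);goto([430,240,280],down(-96)); c=camera("wrist"); print(np.round(c["mount"],2))
E
```

```text
[ 3.97177134e-01  1.59698925e-01 -2.76400902e-01  1.13260930e+00
  8.49433563e-04  6.52748202e-01]
shift [-29.8  12.1  -1. ] turn [ 0.     0.003 -1.722] rows 0.5142657939687858 9.218986475052285 yaw now 165.4 tcp [398.1 235.9 278.9] t 5.225
[[ -0.    -0.96  -0.29  73.35]
 [  1.    -0.     0.     0.21]
 [ -0.    -0.29   0.96 -70.1 ]
 [  0.     0.     0.     1.  ]]
```

>>> arm_command(targets=[[1,[-5,2,0],[0,0,-0.18]],[1,[-10,4,0],[0,0,-0.36]],[1,[-15,6,0],[0,0,-0.54]],[1,[-20,8,0],[0,0,-0.72]],[1,[-25,10,0],[0,0,-0.9]],[1,[-30,12,0],[0,0,-1.08]],[1,[-30,12,0],[0,0,-1.26]],[1,[-30,12,0],[0,0,-1.44]],[1,[-30,12,0],[0,0,-1.62]],[1,[-30,12,0],[0,0,-1.722]],[1,[-30,12,0],[0,0,-1.722]],[1,[-30,12,0],[0,0,-1.722]],[1,[-30,12,0],[0,0,-1.722]]])

```text
time_s: 6.9
tcp_pos: [429.5, 239.1, 278.9]
ee_rot: [-2.094, 2.342, -0.0]
wrist_force: [0.3, 0.1, -0.6]
finger_gap: 85.2
grip_force: 0.0
```

```bash
python3 - <<'E'
from h import *
st=get_state(); print(st["qpos"],st["tcp_pos"]); c=camera("wrist"); pickle.dump((c,st),open("w1.pkl","wb")); cv2.imwrite("pics/w1.png",c["image"])
P=points(c,st);V=c["image"].max(2); X,Y,Z=[P[...,i] for i in range(3)]
ok=(c["depth"]>0)&(X>350)&(X<500)&(Y>130)&(Y<390)
for lo,hi in((-5,6),(6,20),(40,56),(70,90)):
    q=ok&(Z>lo)&(Z<hi); p=P[q]
    if len(p)>50: print(lo,len(p),np.median(p,0).round(1),cv2.minAreaRect(p[:,:2].astype(np.float32)),p.min(0).round(),p.max(0).round())
for y in range(160,390,15):
    p=P[ok&(abs(Y-y)<3)&(Z>38)]
    if len(p)>10: print(y,np.percentile(p[:,0],[2,98]).round(1),np.median(p[:,2]).round(1))
E
```

```text
[ 3.78735059e-01  2.17944120e-01 -2.04006086e-01  1.14860023e+00
  7.23044740e-05 -1.08020842e+00] [429.53061001 239.07685038 278.86265151]
-5 10955 [4.752e+02 2.267e+02 3.000e-01] ((425.0023498535156, 260.0009765625), (259.99359130859375, 149.99281311035156), 89.99971771240234) [350. 130.  -2.] [500. 390.   6.]
6 14315 [395.5 229.9  12.1] ((416.5279235839844, 259.2099609375), (230.72799682617188, 110.76891326904297), 87.86582946777344) [358. 142.   6.] [476. 376.  15.]
40 4650 [424.1 214.6  48.1] ((428.3833923339844, 247.57395935058594), (164.24957275390625, 61.85675048828125), 84.2077865600586) [402. 165.  41.] [467. 332.  56.]
70 1436 [434.4 301.4  75.2] ((434.4339599609375, 304.3652648925781), (23.02046012878418, 61.6242561340332), 83.408447265625) [403. 291.  70.] [465. 318.  80.]
160 [414.1 421.9] 38.4
175 [402.4 437.6] 47.8
190 [403.8 438.5] 47.9
205 [406.1 440.2] 48.0
220 [423.7 496.5] 282.2
235 [358.  496.5] 271.7
250 [362.4 440.9] 272.2
265 [412.7 447. ] 56.7
280 [407.4 461.5] 60.3
295 [403.7 463.3] 70.7
310 [405.3 463.5] 75.9
325 [407.9 464.6] 60.2
```

View pics/w1.png

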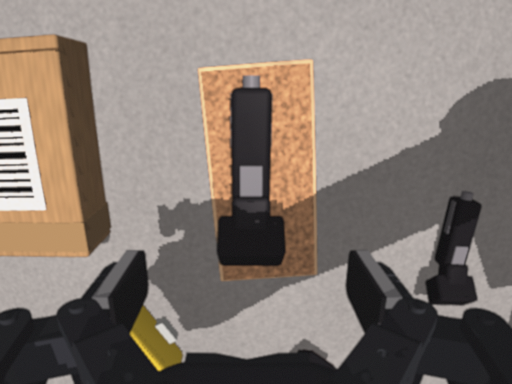

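The wrist view shows the scanner on its pad, its handle at px (251,150) and head at (251,240), clear of other things. The small look-alike is at (458,250).

```bash
python3 - <<'E'
from h import *
goto([426.9,238.4,88],down(-96))
E
```

```text
shift [  0.9   2.6 190.9] turn [-0.     0.    -0.007] rows 3.054160616871945 0.03693526466335253 yaw now -96.4 tcp [429.5 239.  278.9] t 6.95
```

>>> arm_command(targets=[[1,[1,2.6,40],[0,0,-0.007]],[1,[1,2.6,85],[0,0,-0.007]],[1,[1,2.6,125],[0,0,-0.007]],[1,[1,2.6,155],[0,0,-0.007]],[1,[1,2.6,175],[0,0,-0.007]],[1,[1,2.6,185],[0,0,-0.007]],[1,[1,2.6,191],[0,0,-0.007]],[1,[1,2.6,191],[0,0,-0.007]],[0,[1,2.6,191],[0,0,-0.007]],[0,[1,2.6,191],[0,0,-0.007]],[0,[1,2.6,191],[0,0,-0.007]],[0,[1,2.6,191],[0,0,-0.007]],[0,[1,2.6,191],[0,0,-0.007]],[0,[1,2.6,191],[0,0,-0.007]],[0,[1,2.6,191],[0,0,-0.007]]])

```text
time_s: 8.82
tcp_pos: [427.2, 238.5, 88.5]
ee_rot: [-2.103, 2.333, -0.001]
wrist_force: [-0.6, -0.4, 5.1]
finger_gap: 35.0
grip_force: 61.4
```

```bash
python3 - <<'E'
from h import *
goto([492.2,209.6,182.5],down(174.5))
E
```

```text
shift [ 22.  -67.7 -94. ] turn [-0.000e+00  1.000e-03  1.563e+00] rows 1.8860123204467996 8.370287192485078 yaw now -95.9 tcp [427.2 238.5  88.5] t 8.825
```

>>> arm_command(targets=[[0,[0,0,-10],[0,0,0]],[0,[0,0,-30],[0,0,0]],[0,[0,0,-60],[0,0,0]],[0,[0,0,-90],[0,0,0]],[0,[0,0,-110],[0,0,0]],[0,[0,0,-110],[0,0,0]]])

```text
time_s: 9.57
tcp_pos: [427.6, 238.6, 199.3]
ee_rot: [-2.102, 2.331, -0.002]
wrist_force: [0.6, -0.2, -2.9]
finger_gap: 35.2
grip_force: 60.6
```

>>> arm_command(targets=[[0,[2,-6,0],[0,0,0.12]],[0,[4,-12,0],[0,0,0.27]],[0,[6,-20,0],[0,0,0.42]],[0,[8,-26,0],[0,0,0.57]],[0,[10,-32,0],[0,0,0.72]],[0,[12,-38,0],[0,0,0.87]],[0,[14,-44,0],[0,0,1.02]],[0,[16,-50,0],[0,0,1.17]],[0,[18,-56,4],[0,0,1.32]],[0,[20,-62,8],[0,0,1.45]],[0,[22,-67,12],[0,0,1.53]],[0,[22,-67,15],[0,0,1.563]],[0,[22,-67,17],[0,0,1.563]],[0,[22,-67,17],[0,0,1.563]],[0,[22,-67,17],[0,0,1.563]]])

```text
time_s: 11.45
tcp_pos: [491.0, 209.5, 180.9]
ee_rot: [0.15, 3.138, -0.0]
wrist_force: [1.1, 0.5, -2.4]
finger_gap: 35.3
grip_force: 60.3
```

```bash
python3 - <<'E'
from h import *
st=get_state(); goto([492.2,209.6,182.5],down(174.5))
h=np.array([np.cos(np.radians(-5.5)),np.sin(np.radians(-5.5))]); n=np.array([-h[1],h[0]])
for name in("top","scene","wrist"):
    c=camera(name); cv2.imwrite(f"pics/{name}2.png",c["image"]); P=points(c,st)
    q=P[(c["depth"]>0)&(P[...,2]>95)&(P[...,2]<178)].reshape(-1,3); d=q[:,:2]-np.array(st["tcp_pos"][:2]); a,b=d@h,d@n
    k=(a>-90)&(a<115)&(abs(b)<45); a,b,z=a[k],b[k],q[k,2]
    print(name,"a=fwd of TCP, b, z")
    for s in range(-85,110,15):
        m=abs(a-s)<4
        if m.sum()>8: print(s,m.sum(),"b",np.percentile(b[m],[3,97]).round(1),"z",np.percentile(z[m],[5,50,97]).round(1))
c=camera("top");P=points(c);im=c["image"];hsv=cv2.cvtColor(im,cv2.COLOR_BGR2HSV)
E
```

```text
shift [-1.2  0.2 -1.6] turn [-0.     0.     0.001] rows 0.031471720211788436 0.00390604388671222 yaw now 174.5 tcp [491.  209.5 180.9] t 11.45
top a=fwd of TCP, b, z
-10 9 b [-43.9 -23.8] z [136.2 159.4 174.8]
50 15 b [-30.   -9.3] z [146.2 150.5 158.1]
65 14 b [-31.1 -14.9] z [139.3 163.2 172.6]
80 13 b [-30.8  -8.5] z [152.2 154.9 161.7]
scene a=fwd of TCP, b, z
-10 19 b [-32.2  43.9] z [129.3 154.3 168.1]
5 79 b [-38.4  40.3] z [119.1 142.  174.5]
20 22 b [-21.1  16.7] z [120.2 140.8 177.6]
35 16 b [-17.5  13.1] z [145.6 148.8 153.4]
50 17 b [-31.7  17.1] z [148.6 154.2 158.3]
65 40 b [-33.9  25.5] z [135.3 166.1 171. ]
80 69 b [-32.5  25. ] z [145.5 156.3 164.7]
95 19 b [-26.1  23.2] z [140.  147.2 154.5]
wrist a=fwd of TCP, b, z
-85 269 b [-6.5  8.3] z [125.4 129.4 131.3]
-70 2405 b [-14.4  16.1] z [130.6 139.1 141.2]
-55 2565 b [-15.8  16.9] z [137.9 140.4 141.7]
-40 2293 b [-15.7  16.9] z [137.8 140.3 141.5]
-25 2039 b [-16.1  16.7] z [137.5 140.3 141.5]
-10 9960 b [-43.3  43.5] z [127.7 156.9 175.4]
5 4063 b [-43.9  43.9] z [139.  162.9 173.4]
20 1913 b [-15.9  16. ] z [138.4 143.4 146.9]
```

View pics/scene2.png

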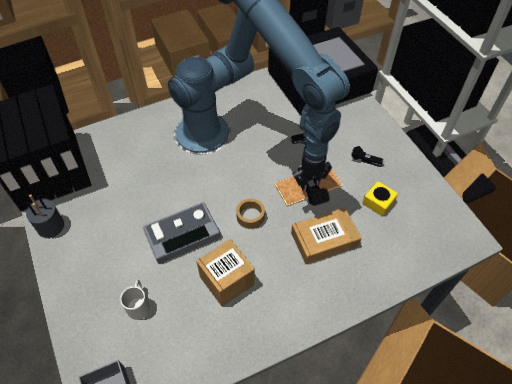

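The scene view shows the scanner held level above the pad side, head aimed at the low carton's label (px 327,230). The beam should pass about 2 mm from the label's middle, so I hold here.

>>> arm_command(targets=[[0,[0,0,0],[0,0,0]],[0,[0,0,0],[0,0,0]],[0,[0,0,0],[0,0,0]],[0,[0,0,0],[0,0,0]],[0,[0,0,0],[0,0,0]],[0,[0,0,0],[0,0,0]],[0,[0,0,0],[0,0,0]],[0,[0,0,0],[0,0,0]],[0,[0,0,0],[0,0,0]],[0,[0,0,0],[0,0,0]],[0,[0,0,0],[0,0,0]],[0,[0,0,0],[0,0,0]],[0,[0,0,0],[0,0,0]],[0,[0,0,0],[0,0,0]],[0,[0,0,0],[0,0,0]],[0,[0,0,0],[0,0,0]],[0,[0,0,0],[0,0,0]],[0,[0,0,0],[0,0,0]],[0,[0,0,0],[0,0,0]],[0,[0,0,0],[0,0,0]]])

```text
time_s: 14.15
tcp_pos: [491.1, 209.4, 180.9]
ee_rot: [0.15, 3.138, -0.0]
wrist_force: [-0.7, 0.2, -1.9]
finger_gap: 35.3
grip_force: 60.3
```

```bash
python3 - <<'E'
from h import *
# scanner origin on pad middle (417,257), yaw 87.5 -> grasp 12 mm toward the tail
goto([417-12*np.cos(np.radians(87.5)),257-12,150],down(-92.5))
E
```

```text
shift [77.7 28.3 30.8] turn [-0.    -0.    -1.623] rows 1.411597529296416 8.690595132738126 yaw now 174.5 tcp [491.1 209.4 180.9] t 14.15
```

>>> arm_command(targets=[[0,[6,2,-3],[0,0,-0.1]],[0,[14,5,-3],[0,0,-0.25]],[0,[24,8,-3],[0,0,-0.4]],[0,[34,12,-3],[0,0,-0.55]],[0,[42,15,-3],[0,0,-0.7]],[0,[50,18,-3],[0,0,-0.85]],[0,[58,21,-3],[0,0,-1.0]],[0,[66,24,-3],[0,0,-1.15]],[0,[74,27,-3],[0,0,-1.3]],[0,[78,28,5],[0,0,-1.45]],[0,[78,28,15],[0,0,-1.55]],[0,[78,28,25],[0,0,-1.623]],[0,[78,28,31],[0,0,-1.623]],[0,[78,28,31],[0,0,-1.623]]])

```text
time_s: 15.9
tcp_pos: [415.8, 244.6, 149.5]
ee_rot: [2.171, -2.27, -0.0]
wrist_force: [-0.3, 0.1, -2.0]
finger_gap: 35.5
grip_force: 60.5
```

```bash
python3 - <<'E'
from h import *
goto([416.5,245,89],down(-92.5))
E
```

```text
shift [-0.4 -0.7 60.5] turn [ 0.001 -0.001 -0.001] rows 0.9687403978335047 0.007411567736143327 yaw now -92.6 tcp [415.8 244.6 149.5] t 15.9
```

>>> arm_command(targets=[[0,[0,0,10],[0,0,0]],[0,[0,0,25],[0,0,0]],[0,[0,0,40],[0,0,0]],[0,[0,0,50],[0,0,0]],[0,[0,0,56],[0,0,0]],[0,[0,0,59],[0,0,0]],[0,[0,0,60],[0,0,0]],[0,[0,0,60.5],[0,0,0]],[0,[0,0,60.5],[0,0,0]]])

```text
time_s: 17.02
tcp_pos: [416.3, 244.9, 89.6]
ee_rot: [-2.172, 2.269, -0.0]
wrist_force: [-0.1, 0.7, -3.1]
finger_gap: 35.0
grip_force: 60.5
```

>>> arm_command(targets=[[0,[0,0,0.5],[0,0,0]],[0,[0,0,1],[0,0,0]],[0,[0,0,1],[0,0,0]]])

```text
time_s: 17.4
tcp_pos: [416.2, 244.8, 88.5]
ee_rot: [-2.172, 2.269, -0.0]
wrist_force: [0.5, 0.1, -0.4]
finger_gap: 35.1
grip_force: 60.7
```

>>> arm_command(targets=[[0.6,[0,0,0],[0,0,0]],[0.8,[0,0,0],[0,0,0]],[1,[0,0,0],[0,0,0]],[1,[0,0,0],[0,0,0]],[1,[0,0,0],[0,0,0]],[1,[0,0,0],[0,0,0]],[1,[0,0,-10],[0,0,0]],[1,[0,0,-30],[0,0,0]],[1,[0,0,-70],[0,0,0]],[1,[0,0,-120],[0,0,0]],[1,[0,0,-170],[0,0,0]],[1,[0,0,-190],[0,0,0]],[1,[0,0,-190],[0,0,0]],[1,[0,0,-190],[0,0,0]]])

```text
time_s: 19.15
tcp_pos: [415.6, 244.6, 277.5]
ee_rot: [2.171, -2.268, -0.001]
wrist_force: [-0.3, -0.5, -0.8]
finger_gap: 85.3
grip_force: 0.0
```

```bash
python3 - <<'E'
from h import *
st=get_state(); c=camera("wrist"); cv2.imwrite("pics/w3.png",c["image"]); print(st["qpos"])
P=points(c,st); X,Y,Z=[P[...,i] for i in range(3)]
ok=(c["depth"]>0)&(X>340)&(X<500)&(Y>130)&(Y<390)
for lo,hi in((6,20),(40,56),(70,90)):
    p=P[ok&(Z>lo)&(Z<hi)]
    print(lo,len(p),np.median(p,0).round(1),cv2.minAreaRect(p[:,:2].astype(np.float32)))
goto([400,-317,59+72.6+25],down(0))
E
```

```text
[ 4.00296363e-01  2.01372705e-01 -2.28686026e-01  1.14218605e+00
 -8.96072834e-05 -1.12686392e+00]
6 14631 [404.7 226.5  12.1] ((416.67041015625, 259.0632629394531), (230.1605224609375, 110.64506530761719), 87.8036117553711)
40 4670 [415.9 220.5  48.1] ((417.7776794433594, 254.15066528320312), (164.37623596191406, 61.211429595947266), 86.48126220703125)
70 1428 [421.  308.   75.3] ((421.14532470703125, 310.4336853027344), (23.81798553466797, 61.44064712524414), 87.47014617919922)
shift [561.4  -9.5 121.1] turn [ 3.000e-03  1.000e-03 -1.614e+00] rows 9.190697527383504 8.644810452949262 yaw now -92.5 tcp [415.3 244.4 277. ] t 19.2
```

View pics/w3.png

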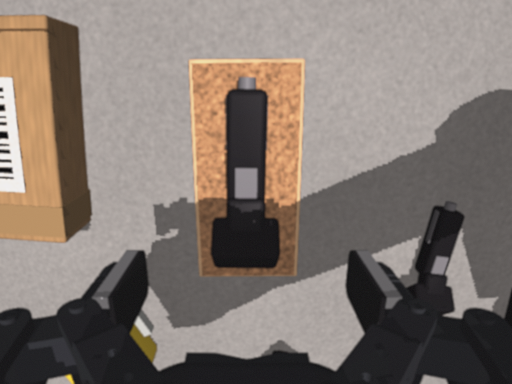

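The wrist view shows the scanner flat and central on the pad (handle px 247,150, head 247,243), about 5 mm off its middle. Next is the bar key.

>>> arm_command(targets=[[1,[20,0,0],[0,0,0.1]],[0.6,[65,-1,0],[0,0,0.25]],[0.3,[115,-2,0],[0,0,0.4]],[0,[165,-3,0],[0,0,0.55]],[0,[215,-4,0],[0,0,0.7]],[0,[265,-5,0],[0,0,0.85]],[0,[315,-6,0],[0,0,1.0]],[0,[365,-7,0],[0,0,1.15]],[0,[415,-8,0],[0,0,1.3]],[0,[465,-9,0],[0,0,1.45]],[0,[510,-9.5,20],[0,0,1.527]],[0,[545,-9.5,55],[0,0,1.527]],[0,[561,-9.5,90],[0,0,1.527]],[0,[561.5,-9.5,115],[0,0,1.527]],[0,[561.5,-9.5,121],[0,0,1.527]],[0,[561.5,-9.5,121],[0,0,1.527]],[0,[561.5,-9.5,121],[0,0,1.527]]])

```text
time_s: 21.32
tcp_pos: [401.7, -316.8, 158.4]
ee_rot: [-0.001, 3.14, -0.002]
wrist_force: [0.6, -0.0, -0.4]
finger_gap: 0.2
grip_force: 0.0
```

```bash
python3 - <<'E'
from h import *
goto([400,-317,124]); print(get_state()["finger_gap"])
E
```

```text
shift [ 1.8 -0.2 34.4] turn [0. 0. 0.] rows 0.5513444600978837 0.0 yaw now -180.0 tcp [ 401.7 -316.8  158.4] t 21.325
0.19211050027785684
```

>>> arm_command(targets=[[0,[1.5,0,10],[0,0,0]],[0,[1.5,0,20],[0,0,0]],[0,[1.5,0,26],[0,0,0]],[0,[1.5,0,30],[0,0,0]],[0,[1.5,0,33],[0,0,0]],[0,[1.5,0,34.5],[0,0,0]],[0,[1.5,0,35],[0,0,0]],[0,[1.5,0,35],[0,0,0]]])

```text
time_s: 22.32
tcp_pos: [399.3, -316.2, 123.5]
ee_rot: [0.0, -3.141, -0.0]
wrist_force: [-4.3, 4.3, 12.7]
finger_gap: -0.2
grip_force: 6.5
```

Bottomed out at 12.7 N. I'll retreat straight up.

>>> arm_command(targets=[[0,[0,0,-10],[0,0,0]],[0,[0,0,-40],[0,0,0]],[0,[0,0,-90],[0,0,0]],[0,[0,0,-130],[0,0,0]],[0,[0,0,-150],[0,0,0]],[0,[0,0,-150],[0,0,0]],[0,[0,0,-150],[0,0,0]],[0,[0,0,-150],[0,0,0]]])

```text
time_s: 23.32
tcp_pos: [399.1, -316.1, 270.9]
ee_rot: [0.0, -3.14, -0.003]
wrist_force: [0.5, -0.6, 0.1]
finger_gap: -0.5
grip_force: 0.0
```

```bash
python3 - <<'E'
from h import *
c=camera("scene"); P=points(c); X,Y,Z=[P[...,i] for i in range(3)]
V=c["image"].min(2)
for x,y in((397,-167.5),(398,-242),(400,-317)):
    m=(abs(X-x)<10)&(abs(Y-y)<10)&(V>165); print(m.sum(),np.median(Z[m]))
print(get_state()["tcp_pos"]); print(close_job())
E
```

```text
0 nan
7 59.71549096590434
30 58.18468750554939
[ 399.15012272 -316.0867482   271.05228484]
the job is handed in; nothing more can be done
None
  return _methods._mean(a, axis=axis, dtype=dtype,
  ret = ret.dtype.type(ret / rcount)
```

Job handed in with every step carried out in order: round key pressed, low carton's label held in the beam for over 2 s, scanner laid flat on its pad, then bar key pressed; no verdict was returned, and the final look saw the bar and square keys up but could not see the round one.

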